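# Seat the sample tray on the shaker's locating pins

## Robot

A 6-joint arm with a two-finger parallel gripper is mounted at the origin on the work surface. World frame = base frame: x ahead of the robot, y to its left, z up, the work surface at z = 0. Lengths are in m, angles in rad, forces in N, time in s.
With the tool pointing down it reaches from about 0.4 to 0.825 m from the base axis. Payload 7 kg.
Tool frame: the origin (TCP) lies between the finger pads; the fingertips stand 22 mm ahead of it and the grasp point (between the pads) lies 3 mm ahead of it; z points along the fingers, y is the direction in which the jaws open and shut (so a half turn about z gives the same grasp; the last joint's range is limited). The gripper opens to 88 mm and grips with 3 to 60 N. Pads are 19 mm wide; open, the fingers measure 130 mm over their backs; the gripper's body (78 mm by 193 mm) begins 47 mm behind the grasp point.
Start: joints at [-0.91, 0.359, 0.012, 0, -1.224, -0.288], TCP at [0.246, -0.629, 0.249] pointing down, gripper open.
Joint ranges: [-3.07, 3.07], [-1.43, 2.12], [-1.02, 1.25], [-3.03, 1.67], [-3.05, -0], [-3.03, 3.03]. Speed limits (rad/s): [2.39, 2.39, 3.01, 3.14, 3.14, 3.14].

## Interface

Orientations are given as [roll, pitch, yaw] about the fixed x, y, z axes, in that order (R = Rz(yaw) Ry(pitch) Rx(roll)).
In Python, from station import * gives the robot as it stands. The module is installed in compiled form; this text tells all that it offers.
- The arm moves only by the tool move_arm, never from a script. Its argument "rows" is a list of rows, each an object with "delta_rot": the turn, a rotation vector about the world's x, y, z in degrees, a list of three; "delta_pos": the shift along the world's x, y, z in cm, a list of three; "hand": the finger opening in cm, from 0 to 8.76. A call has exactly 10 rows; each row shifts and turns the commanded pose from where the row before left it; what a row does not reach is not made up. A row lasts 1/10 s, in which the tool goes at most 50 mm and 8.59 degrees, less where a joint would pass 70% of its speed; a pose out of reach is approached as far as the arm can. A call is refused whole if a number of a shift passes 5 or a number of a turn 8.59, either way. A call with a gripper value outside its range is refused whole. The fingers move at their own pace and stop on an object; "force" is the grip in N (left out, the last holds). Time passes only in rows, so rows that do not move let the fingers close, or fill a call up. It gives the time, the measured TCP pose, the force and the opening at its end, in the units of the state.
- get_state(): the state, without advancing time (a new reading comes with each control period).
- grab_frame(name): name is "scene" or "top" or "wrist"; returns the picture (400x640x3 uint8, blue, green, red); there is no depth.
- camera_info(name): a dict with "camera_matrix" (3x3 intrinsics, pixels), "world_from_camera" (4x4, takes a point from camera to world coordinates); the wrist camera has in their place "T_tool_cam" (4x4, takes a point from camera to tool coordinates, whose origin is the TCP and whose axes are the flange's). Camera axes: x right, y down, z forward; pixel columns grow to the right and rows downward; lengths in m; the calibration is good to about 2 mm. The wrist camera is an equidistant fisheye: a pixel r from the principal point sees the ray r / f radians off the axis. A picture is of the moment at which its call begins: read the wrist's pose just before it. camera_info takes no time and is no camera call.
- job_done(): hands the job in, once; it reports no verdict.
The state is a dict: "t": time; "q": joint angles; "qd": joint speeds; "joint_efforts": joint torques, N m; "eef_pos": TCP position; "ee_rot": TCP orientation; "force": force on the tool from outside, world axes, zero at the start; "moment": the same for the moment, N m; "width": finger opening in m.
Only numpy, scipy, OpenCV 4.12 (cv2) and the standard library are available. Lean on these libraries where they do the work, as an engineer would, in place of code of your own. Each camera call takes 0.05 s, during which the arm holds its last target.

## Task

The sample tray on the orbital shaker was set down short of its place and is riding on top of the platform's two locating pins. With the fingertips, push the tray gently across the platform until both its holes drop over the pins and it lies flat on the platform. Only push it: do not grip it or lift it, and do not disturb the tube rack, bottles and pot standing on the bench beside the shaker.

Things in the scene. Friction and masses are not known exactly. Their poses are not given: they have to be found in the camera images.
- shaker: Orbital shaker fixed on the bench: housing 250 x 320 mm, a low control panel (top 58 mm over the bench) on the side facing the robot, 151 mm from the centre, and a flat dark grey platform 230 mm (x) by 300 mm (y), its top 100 mm over the bench. It does not move. Origin: centre, at bench level; x from the panel to the back, y to the left seen from the panel, z up.
- platform (a point): Centre of the platform's top face; axes as the shaker's. The seated tray is centred here, its edges parallel to the platform's (a margin of 40 mm on every side).
- tray: Loose aluminium tray 150 (x) by 220 (y) mm, 0.4 to 0.7 kg: 5 mm base, upright rim all round 4 mm thick and 20 mm high over the underside, white 12-well tile fixed in the middle. Origin: centre of the underside, axes as the shaker's when seated. Starts 16 to 30 mm too far -x, up to 28 mm off in y, turned up to 0.06 rad; near rim on the platform, base on the pin tips: leans 0.08 rad, back up.
- hole_left (a point): Centre, on the tray's underside, of the round hole through the base, 13 mm in diameter, 30 mm towards the back (+x) and 70 mm to the left (+y) of the tray's origin, between tile and rim.
- hole_right (a point): The same for the slotted hole on the right (-y), 13 mm along x by 19 mm along y; 30 mm to +x and 70 mm to -y of the tray's origin.
- pin_left (a point): Foot (at platform height) of the left locating pin: steel, 10 mm diameter, 10 mm high, its top half rounded to a ball nose, so that a hole within about 3 mm of it slides down over it. 30 mm to the back (+x) and 70 mm to the left (+y) of the platform's centre, hidden under the tray at the start; stands 5 mm proud of the base of a seated tray.
- pin_right (a point): Foot of the right (-y) locating pin, alike, 70 mm to the right.
- tube_rack: Black tube rack with a few glass tubes, 205 x 95 mm, 85 mm high over the tubes, standing on the bench to the left of the shaker: leave alone. Origin: centre of its underside.
- reagent_bottle: Amber bottle, 60 mm across, 125 mm high, on the bench to the right of the shaker: leave alone. Origin: centre of its underside.
- powder_pot: White pot, 48 mm across, 62 mm high, on the bench to the right of the shaker: leave alone. Origin: centre of its underside.
- dropper_bottle: Small white dropper bottle, 32 mm across, 86 mm high, on the bench to the right of the shaker: leave alone. Origin: centre of its underside.

How it is judged:
By the outcome, as a careful person would: the job done as asked, in the order asked, and still so for the second after the job is handed in, with the robot touching nothing.
It also fails if it takes over 42 s, if anything falls off the work surface, if the arm or the gripper's body presses on something with over 40 N, if the wrist force passes 120 N, or if a joint passes its speed limit or range.

## Working session

There is one attempt and no reset: what is moved stays moved. The work goes in short steps, Python scripts to look and compute and a tool call to move; the robot and the scene stay as the last step left them, time stands still between calls to the robot, and variables do not carry over. Pictures are saved under pics/ and viewed, and the job is handed in when it is done.

Besides the shell and the picture viewer there is one more tool, called after "Call:" as a command line: name --argument value ..., lists and objects as JSON in quotes. move_arm: Moves the arm, as the interface text tells. Its arguments: {"type":"object","properties":{"rows":{"type":"array"},"force":{"type":"number"}},"required":["rows"]}

```bash
mkdir -p pics; cat > h.py <<'E'
from station import *
import numpy as np, cv2
def snap(n,f):
    im=grab_frame(n); cv2.imwrite('pics/'+f,im); return im
def ray(n,u,v):
    c=camera_info(n);K=np.array(c['camera_matrix']);T=np.array(c['world_from_camera'])
    p=cv2.undistortPoints(np.array([[[u,v]]],float),K,None)[0,0]
    return T[:3,3],T[:3,:3]@np.array([p[0],p[1],1.])
def onz(n,u,v,z):
    o,d=ray(n,u,v); return o+d*(z-o[2])/d[2]
def proj(n,P):
    c=camera_info(n);K=np.array(c['camera_matrix']);T=np.linalg.inv(np.array(c['world_from_camera']))
    p=T[:3,:3]@np.asarray(P,float)+T[:3,3]; p=K@p; return p[:2]/p[2]
E
python3 - <<'E'
from h import *
s=get_state();print(s)
for n in ('scene','top'):
    snap(n,n+'0.png');c=camera_info(n);print(n,np.round(c['camera_matrix'],1),np.round(c['world_from_camera'],3))
print(camera_info('wrist'))
E
```

```text
{'t': 0.0, 'q': array([-9.09938348e-01,  3.59391127e-01,  1.10253635e-02, -3.70651534e-04,
       -1.22409530e+00, -2.88090821e-01]), 'qd': array([-0.00024799,  0.00105368,  0.00036806,  0.00105475,  0.00050129,
       -0.00094754]), 'joint_efforts': array([-6.37036428e-04, -5.82716954e+01,  2.93052721e+01,  6.99712291e+00,
        6.82882121e-03, -1.67053158e-04]), 'eef_pos': array([ 0.24563202, -0.62821356,  0.24760164]), 'ee_rot': array([ 3.13989752e+00, -1.38965304e-04, -2.76895161e+00]), 'force': array([-0.12532821, -0.02022425,  0.32906547]), 'moment': array([ 0.05153589, -0.04544722, -0.00851906]), 'width': 0.0874255094729594}
scene [[413.4   0.  316.8]
 [  0.  413.4 197.9]
 [  0.    0.    1. ]] [[ 0.612  0.603 -0.512  0.985]
 [ 0.791 -0.464  0.399 -0.296]
 [ 0.003 -0.649 -0.761  0.733]
 [ 0.     0.     0.     1.   ]]
top [[414.   0. 320.]
 [  0. 414. 203.]
 [  0.   0.   1.]] [[ 0.002 -0.982  0.187  0.401]
 [-0.999 -0.009 -0.039  0.061]
 [ 0.04  -0.186 -0.982  0.968]
 [ 0.     0.     0.     1.   ]]
{'camera_matrix': array([[309.70691629,   0.        , 316.5121776 ],
       [  0.        , 309.70691629, 201.97425663],
       [  0.        ,   0.        ,   1.        ]]), 'T_tool_cam': array([[-1.34168224e-03, -9.68287192e-01, -2.49836174e-01,
         6.60957791e-02],
       [ 9.99999040e-01, -1.21228670e-03, -6.71797308e-04,
        -4.46096520e-04],
       [ 3.47619659e-04, -2.49836835e-01,  9.68287889e-01,
        -1.35596747e-01],
       [ 0.00000000e+00,  0.00000000e+00,  0.00000000e+00,
         1.00000000e+00]])}
```

View pics/scene0.png

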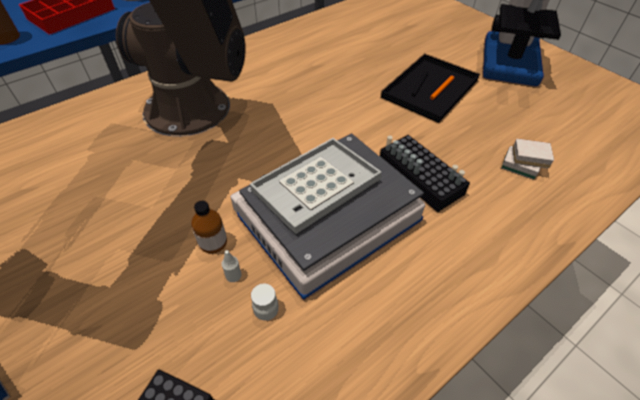

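View pics/top0.png

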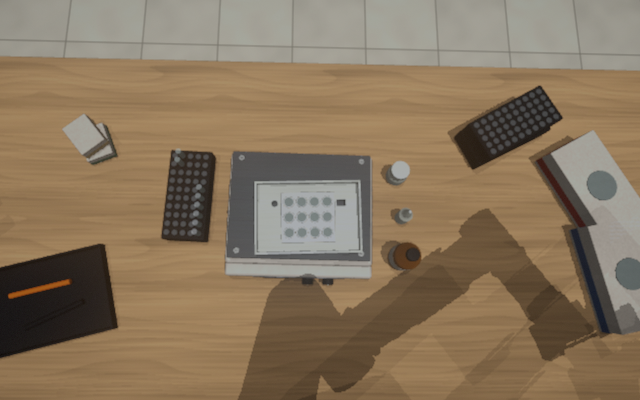

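The scene view shows the tray on the shaker platform at about (315,185). In the top view the platform spans about (230..372, 152..262) and the tray (255..362, 181..255), with holes near (275,203) and (341,202). I'll enlarge both views to read the corners.

```bash
python3 - <<'E'
import cv2
a=cv2.imread('pics/top0.png')[140:290,215:385];cv2.imwrite('pics/topz.png',cv2.resize(a,None,fx=4.5,fy=4,interpolation=cv2.INTER_CUBIC)[:, :])
a=cv2.imread('pics/scene0.png')[125:300,225:430];cv2.imwrite('pics/scz.png',cv2.resize(a,None,fx=3.4,fy=3.4,interpolation=cv2.INTER_CUBIC))
E
```

```text
(no output)
```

View pics/topz.png

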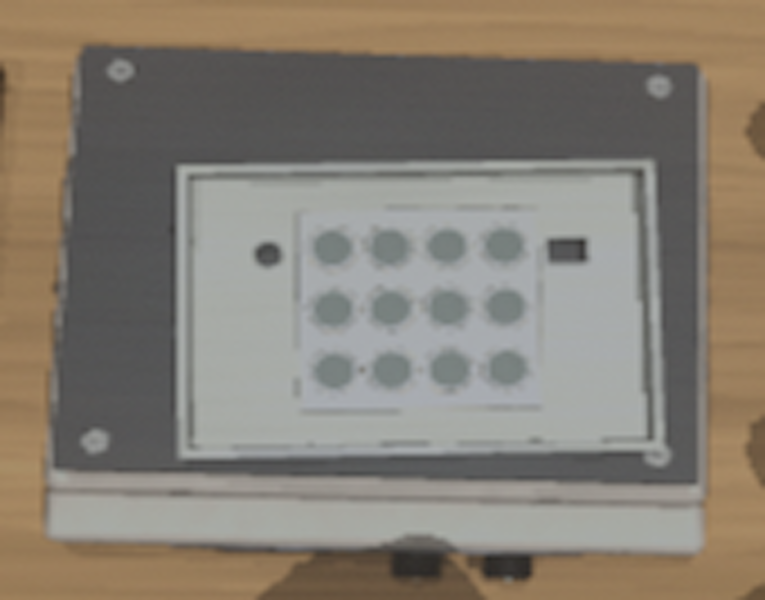

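View pics/scz.png

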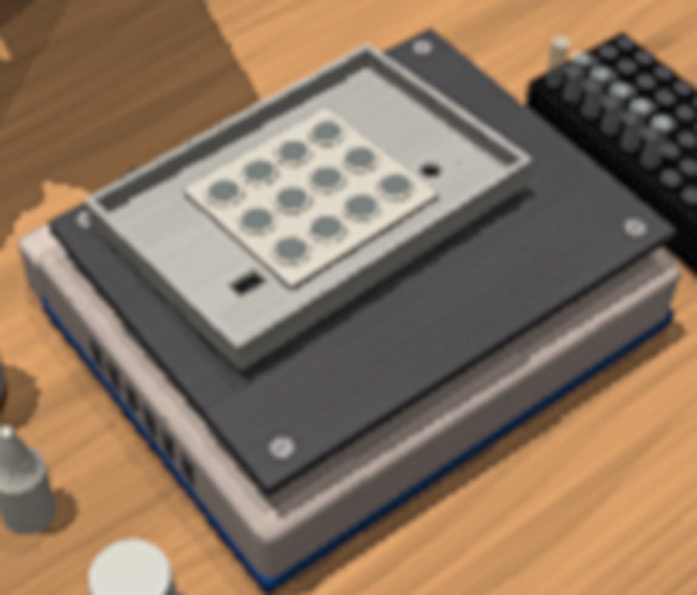

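```bash
cat >> h.py <<'E'
def tri(a,b):
    A=np.zeros((3,3));y=np.zeros(3)
    for n,(u,v) in (('top',a),('scene',b)):
        o,d=ray(n,u,v);d=d/np.linalg.norm(d);M=np.eye(3)-np.outer(d,d);A+=M;y+=M@o
    p=np.linalg.solve(A,y);r=max(np.linalg.norm(proj('top',p)-a),np.linalg.norm(proj('scene',p)-b))
    return p,r
E
python3 - <<'E'
from h import *
T=lambda x,y:np.array([215+(x+.5)/4.5-.5,140+(y+.5)/4-.5]);S=lambda x,y:np.array([225+(x+.5)/3.4-.5,125+(y+.5)/3.4-.5])
D={'plBL':((82,45),(675,232)),'plBR':((699,65),(270,488)),'plFR':((702,485),(50,228)),'plFL':((52,468),(433,30)),
'scBL':((120,70),(635,227)),'scBR':((659,86),(282,447)),'scFR':((657,455),(82,220)),'scFL':((95,440),(423,46)),
'trBL':((178,166),(530,158)),'trBR':((655,161),(240,345)),'trFR':((663,452),(90,203)),'trFL':((180,458),(368,46)),
'hL':((268,254),(430,170)),'hR':((567,250),(247,284))}
for k,(a,b) in D.items():
    p,r=tri(T(*a),S(*b)); print(k,np.round(p,4),'res',round(r,2),'z100',np.round(onz('top',*T(*a),.1),4),np.round(onz('scene',*S(*b),.1),4))
E
```

```text
plBL [0.6802 0.2165 0.0991] res 0.26 z100 [0.6796 0.2159 0.1   ] [0.6808 0.2163 0.1   ]
plBR [ 0.6733 -0.0818  0.1   ] res 0.82 z100 [ 0.6725 -0.083   0.1   ] [ 0.6741 -0.0806  0.1   ]
plFR [ 0.4452 -0.0785  0.0958] res 1.01 z100 [ 0.4441 -0.0796  0.1   ] [ 0.45   -0.0783  0.1   ]
plFL [0.4524 0.2214 0.099 ] res 0.55 z100 [0.4517 0.2203 0.1   ] [0.4537 0.2217 0.1   ]
scBL [0.665  0.197  0.1035] res 0.23 z100 [0.6657 0.1972 0.1   ] [0.6634 0.2002 0.1   ]
scBR [ 0.6595 -0.0624  0.1034] res 0.24 z100 [ 0.6603 -0.0632  0.1   ] [ 0.658  -0.0607  0.1   ]
scFR [ 0.4588 -0.0596  0.1023] res 0.59 z100 [ 0.4596 -0.0589  0.1   ] [ 0.4562 -0.0597  0.1   ]
scFL [0.4661 0.2009 0.1053] res 0.27 z100 [0.4662 0.2013 0.1   ] [0.462  0.2056 0.1   ]
trBL [0.6045 0.1637 0.1341] res 0.09 z100 [0.6126 0.1678 0.1   ] [0.5829 0.1901 0.1   ]
trBR [ 0.6105 -0.0544  0.134 ] res 0.94 z100 [ 0.6181 -0.0606  0.1   ] [ 0.5901 -0.0391  0.1   ]
trFR [ 0.461  -0.0573  0.1176] res 1.12 z100 [ 0.4611 -0.0617  0.1   ] [ 0.4473 -0.0486  0.1   ]
trFL [0.4562 0.1604 0.12  ] res 0.42 z100 [0.457 0.162 0.1  ] [0.4393 0.1761 0.1   ]
hL [0.5625 0.1232 0.1148] res 0.17 z100 [0.5651 0.124  0.1   ] [0.5525 0.1336 0.1   ]
hR [ 0.566  -0.0164  0.1135] res 0.05 z100 [ 0.5686 -0.0177  0.1   ] [ 0.557  -0.0102  0.1   ]
```

```bash
python3 - <<'E'
from h import *
for n,u,v,z in (('top',413,254,.125),('top',399,169,.062),('top',406,213,.086),('scene',201,208,.125),('top',180,150,.085),('top',214,153,.085),('top',209,240,.085)): print(n,u,v,np.round(onz(n,u,v,z),3))
E
```

```text
top 413 254 [ 0.457 -0.163  0.125]
top 399 169 [ 0.654 -0.155  0.062]
top 406 213 [ 0.548 -0.162  0.086]
scene 201 208 [ 0.462 -0.165  0.125]
top 180 150 [0.685 0.334 0.085]
top 214 153 [0.679 0.259 0.085]
top 209 240 [0.487 0.261 0.085]
```

Call:
move_arm --rows '[{"delta_pos": [2.2,4.2,0],"delta_rot": [0,0,6.74],"hand": 8.76},{"delta_pos": [2.2,4.2,0],"delta_rot": [0,0,6.74],"hand": 8.76},{"delta_pos": [2.2,4.2,0],"delta_rot": [0,0,6.74],"hand": 8.76},{"delta_pos": [2.2,4.2,0],"delta_rot": [0,0,6.74],"hand": 8.76},{"delta_pos": [2.2,4.2,0],"delta_rot": [0,0,6.74],"hand": 8.76},{"delta_pos": [2.2,4.2,0],"delta_rot": [0,0,6.74],"hand": 8.76},{"delta_pos": [2.2,4.2,0],"delta_rot": [0,0,6.74],"hand": 8.76},{"delta_pos": [2.2,4.2,0],"delta_rot": [0,0,6.74],"hand": 8.76},{"delta_pos": [2.2,4.2,0],"delta_rot": [0,0,6.74],"hand": 8.76},{"delta_pos": [2.2,4.2,0],"delta_rot": [0,0,6.74],"hand": 8.76}]'

```text
t: 1.1
eef_pos: [0.4662, -0.2067, 0.2486]
ee_rot: [-3.142, 0.0, -1.588]
force: [2.3, -0.6, -0.4]
width: 0.0876
```

Call:
move_arm --rows '[{"delta_pos": [1.6,3.0,0],"delta_rot": [0,0,-0.2],"hand": 8.76},{"delta_pos": [1.6,3.0,0],"delta_rot": [0,0,0],"hand": 8.76},{"delta_pos": [1.6,3.0,0],"delta_rot": [0,0,0],"hand": 8.76},{"delta_pos": [1.6,2.8,0],"delta_rot": [0,0,0],"hand": 8.76},{"delta_pos": [0,0,-2.5],"delta_rot": [0,0,0],"hand": 8.76},{"delta_pos": [0,0,-3],"delta_rot": [0,0,0],"hand": 8.76},{"delta_pos": [0,0,-2.5],"delta_rot": [0,0,0],"hand": 8.76},{"delta_pos": [0,0,-1.5],"delta_rot": [0,0,0],"hand": 8.76},{"delta_pos": [0,0,-0.5],"delta_rot": [0,0,0],"hand": 8.76},{"delta_pos": [0,0,0],"delta_rot": [0,0,0],"hand": 8.76}]'

```text
t: 2.1
eef_pos: [0.5295, -0.0907, 0.148]
ee_rot: [3.14, -0.0, -1.596]
force: [0.6, 0.2, -0.5]
width: 0.0875
```

```bash
python3 - <<'E'
from h import *
s=get_state();print(s['eef_pos'],s['ee_rot'],s['force'])
a=snap('scene','s1.png');a=a[85:320,190:430];cv2.imwrite('pics/s1z.png',cv2.resize(a,None,fx=2.5,fy=2.5,interpolation=2))
E
```

```text
[ 0.52946988 -0.09068941  0.14800543] [ 3.14004852e+00 -3.38428640e-04 -1.59596399e+00] [ 0.55191278  0.17346405 -0.54707357]
```

View pics/s1z.png

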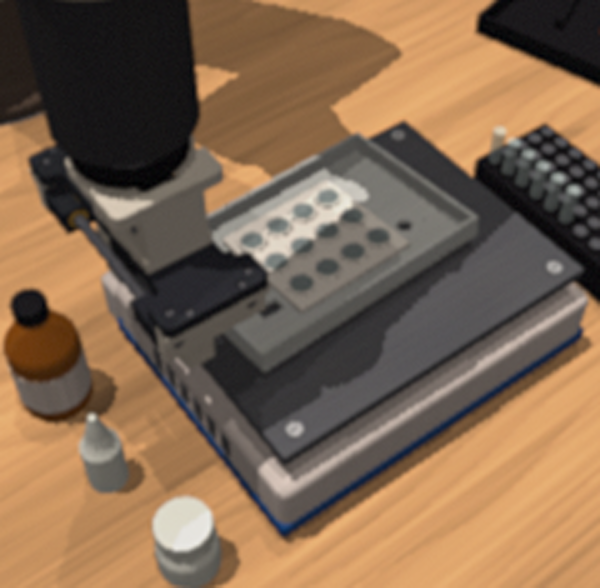

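The view shows the open fingers just outside the right rim at about (200,340), clear of the bottles. I'll lower to rim height and approach.

Call:
move_arm --rows '[{"delta_pos": [0,0,-0.7],"delta_rot": [0,0,0],"hand": 8.76},{"delta_pos": [0,0,-0.7],"delta_rot": [0,0,0],"hand": 8.76},{"delta_pos": [0,0,-0.6],"delta_rot": [0,0,0],"hand": 8.76},{"delta_pos": [0,0.3,0],"delta_rot": [0,0,0],"hand": 8.76},{"delta_pos": [0,0.3,0],"delta_rot": [0,0,0],"hand": 8.76},{"delta_pos": [0,0.3,0],"delta_rot": [0,0,0],"hand": 8.76},{"delta_pos": [0,0.3,0],"delta_rot": [0,0,0],"hand": 8.76},{"delta_pos": [0,0.3,0],"delta_rot": [0,0,0],"hand": 8.76},{"delta_pos": [0,0.2,0],"delta_rot": [0,0,0],"hand": 8.76},{"delta_pos": [0,0.1,0],"delta_rot": [0,0,0],"hand": 8.76}]'

```text
t: 3.15
eef_pos: [0.5299, -0.0723, 0.1287]
ee_rot: [-3.141, 0.0, -1.596]
force: [0.4, -0.3, -0.9]
width: 0.0875
```

Now a slow push, 1.5 mm per row.

Call:
move_arm --rows '[{"delta_pos": [0,0.15,0],"delta_rot": [0,0,0],"hand": 8.76},{"delta_pos": [0,0.15,0],"delta_rot": [0,0,0],"hand": 8.76},{"delta_pos": [0,0.15,0],"delta_rot": [0,0,0],"hand": 8.76},{"delta_pos": [0,0.15,0],"delta_rot": [0,0,0],"hand": 8.76},{"delta_pos": [0,0.15,0],"delta_rot": [0,0,0],"hand": 8.76},{"delta_pos": [0,0.15,0],"delta_rot": [0,0,0],"hand": 8.76},{"delta_pos": [0,0.15,0],"delta_rot": [0,0,0],"hand": 8.76},{"delta_pos": [0,0.15,0],"delta_rot": [0,0,0],"hand": 8.76},{"delta_pos": [0,0.15,0],"delta_rot": [0,0,0],"hand": 8.76},{"delta_pos": [0,0.15,0],"delta_rot": [0,0,0],"hand": 8.76}]'

```text
t: 4.15
eef_pos: [0.5299, -0.0574, 0.1286]
ee_rot: [-3.141, 0.0, -1.596]
force: [-1.3, -2.9, 0.3]
width: 0.0877
```

```bash
python3 - <<'E'
from h import *
s=get_state();print(s['eef_pos'],s['force'],s['moment'])
a=snap('scene','s2.png');a=a[85:320,190:430];cv2.imwrite('pics/s2z.png',cv2.resize(a,None,fx=2.5,fy=2.5,interpolation=2))
E
```

```text
[ 0.52992826 -0.0574208   0.12857076] [-1.34745747 -2.90857532  0.29438336] [-1.17993594  0.62965384  0.20270686]
```

View pics/s2z.png

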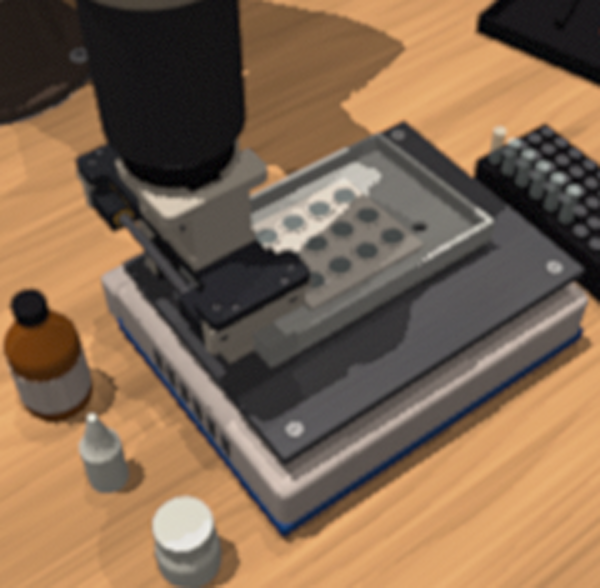

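Call:
move_arm --rows '[{"delta_pos": [0,0.1,0],"delta_rot": [0,0,0],"hand": 8.76},{"delta_pos": [0,0.1,0],"delta_rot": [0,0,0],"hand": 8.76},{"delta_pos": [0,0.1,0],"delta_rot": [0,0,0],"hand": 8.76},{"delta_pos": [0,0.1,0],"delta_rot": [0,0,0],"hand": 8.76},{"delta_pos": [0,0.1,0],"delta_rot": [0,0,0],"hand": 8.76},{"delta_pos": [0,0.1,0],"delta_rot": [0,0,0],"hand": 8.76},{"delta_pos": [0,0.05,0],"delta_rot": [0,0,0],"hand": 8.76},{"delta_pos": [0,0,0],"delta_rot": [0,0,0],"hand": 8.76},{"delta_pos": [0,0,0],"delta_rot": [0,0,0],"hand": 8.76},{"delta_pos": [0,0,0],"delta_rot": [0,0,0],"hand": 8.76}]'

```text
t: 5.2
eef_pos: [0.5299, -0.051, 0.1286]
ee_rot: [-3.141, 0.0, -1.596]
force: [-0.3, -0.3, -0.2]
width: 0.0875
```

```bash
python3 - <<'E'
from h import *
s=get_state();print(s['eef_pos'],s['force'],s['moment'])
a=snap('scene','s3.png');a=a[125:300,225:430];cv2.imwrite('pics/s3z.png',cv2.resize(a,None,fx=3.4,fy=3.4,interpolation=2))
a=snap('top','t3.png');a=a[140:290,215:385];cv2.imwrite('pics/t3z.png',cv2.resize(a,None,fx=4.5,fy=4,interpolation=2))
E
```

```text
[ 0.52989643 -0.05097265  0.12857564] [-0.33612734 -0.29030936 -0.16716197] [-0.42375174  0.12319219 -0.01927498]
```

View pics/s3z.png

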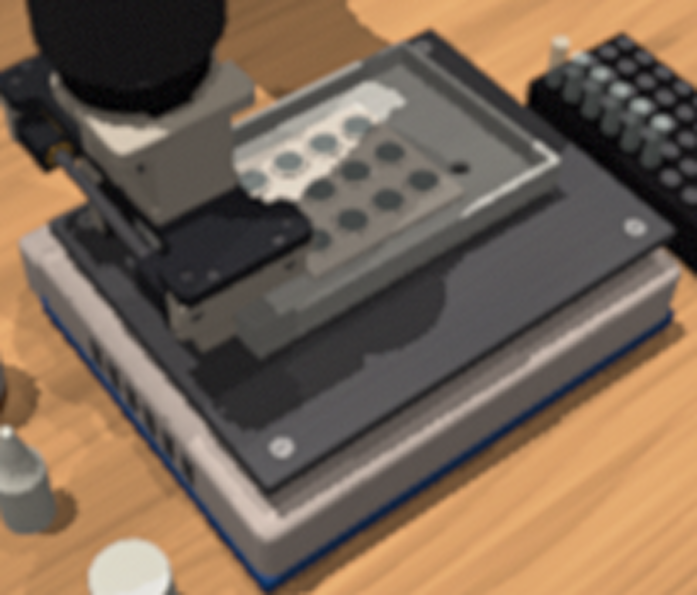

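View pics/t3z.png

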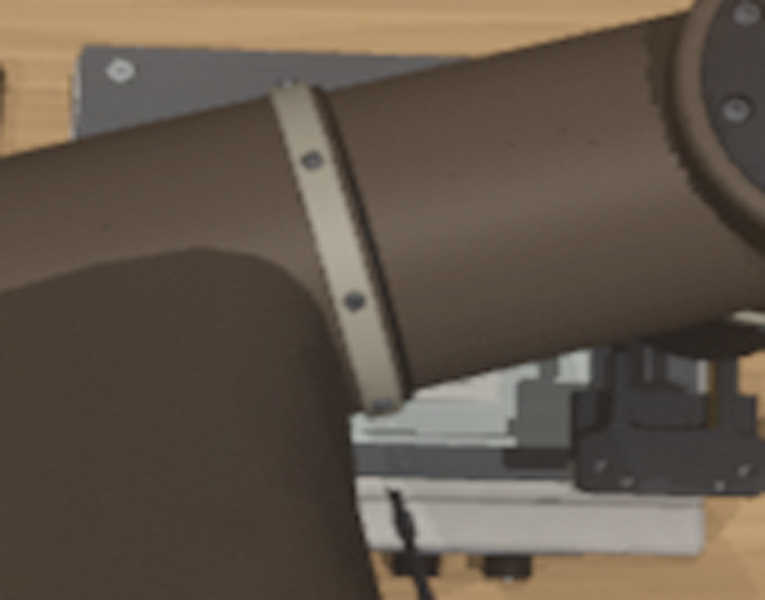

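The scene view shows the tray moved left, with its left hole at crop (460,168) and its back-left corner at (558,158). The arm hides the tray in the top view.

```bash
python3 - <<'E'
from h import *
S=lambda x,y:np.array([225+(x+.5)/3.4-.5,125+(y+.5)/3.4-.5])
for p,z in (((430,170),.1148),((460,168),.1148),((530,158),.1341),((558,158),.1341)): print(onz('scene',*S(*p),z))
E
```

```text
[0.56262286 0.12353829 0.1148    ]
[0.5724798  0.13910235 0.1148    ]
[0.60455709 0.16389865 0.1341    ]
[0.6146908  0.17706906 0.1341    ]
```

Call:
move_arm --rows '[{"delta_pos": [0,-0.8,0],"delta_rot": [0,0,0],"hand": 8.76},{"delta_pos": [0,-1.2,0],"delta_rot": [0,0,0],"hand": 8.76},{"delta_pos": [0,0,3],"delta_rot": [0,0,0],"hand": 8.76},{"delta_pos": [0,0,3],"delta_rot": [0,0,0],"hand": 8.76},{"delta_pos": [-1.75,2.35,0],"delta_rot": [0,0,8],"hand": 8.76},{"delta_pos": [-1.75,2.35,0],"delta_rot": [0,0,8],"hand": 8.76},{"delta_pos": [-1.75,2.35,0],"delta_rot": [0,0,8],"hand": 8.76},{"delta_pos": [-1.75,2.35,0],"delta_rot": [0,0,8],"hand": 8.76},{"delta_pos": [-1.75,2.35,0],"delta_rot": [0,0,8],"hand": 8.76},{"delta_pos": [-1.75,2.35,0],"delta_rot": [0,0,8],"hand": 8.76}]'

```text
t: 6.3
eef_pos: [0.4243, 0.07, 0.1887]
ee_rot: [-3.141, 0.0, -0.753]
force: [1.3, 0.9, -0.9]
width: 0.0875
```

Call:
move_arm --rows '[{"delta_pos": [0,0,0],"delta_rot": [0,0,7],"hand": 8.76},{"delta_pos": [0,0,0],"delta_rot": [0,0,7],"hand": 8.76},{"delta_pos": [0,0,0],"delta_rot": [0,0,7],"hand": 8.76},{"delta_pos": [0,0,0],"delta_rot": [0,0,7],"hand": 8.76},{"delta_pos": [0,0,0],"delta_rot": [0,0,7],"hand": 8.76},{"delta_pos": [0,0,0],"delta_rot": [0,0,7.1],"hand": 8.76},{"delta_pos": [0,0,-1],"delta_rot": [0,0,0],"hand": 8.76},{"delta_pos": [0,0,-1],"delta_rot": [0,0,0],"hand": 8.76},{"delta_pos": [0,0,0],"delta_rot": [0,0,0],"hand": 8.76},{"delta_pos": [0,0,0],"delta_rot": [0,0,0],"hand": 8.76}]'

```text
t: 7.3
eef_pos: [0.4246, 0.0695, 0.168]
ee_rot: [3.141, 0.001, -0.025]
force: [0.2, 0.1, -0.6]
width: 0.0881
```

```bash
cat >> h.py <<'E'
def look(k):
    s=get_state();print(s['t'],np.round(s['eef_pos'],4),np.round(s['ee_rot'],3),np.round(s['force'],1))
    snap('wrist','w%s.png'%k)
    a=snap('scene','s%s.png'%k)[125:300,225:430];cv2.imwrite('pics/s%sz.png'%k,cv2.resize(a,None,fx=3.4,fy=3.4,interpolation=2))
E
python3 -c "
from h import *
look('4')"
```

```text
7.3 [0.4246 0.0695 0.168 ] [ 3.141e+00  1.000e-03 -2.500e-02] [ 0.2  0.1 -0.6]
```

View pics/s4z.png

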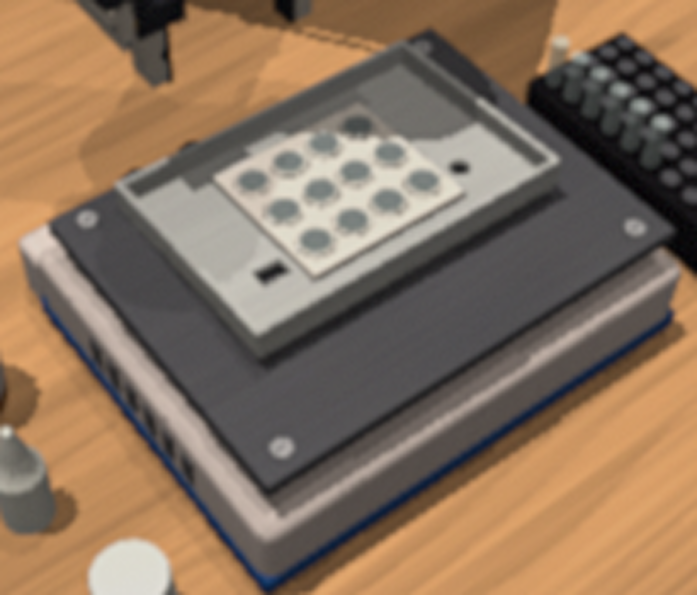

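View pics/w4.png

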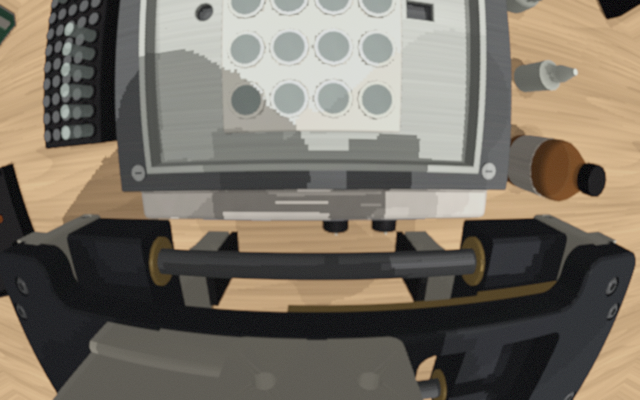

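Scene crop: holes at (459,167) and (270,272). Wrist view: left hole (205,12), slot (420,11), front screws (138,172) and (488,171). I'll check the hole positions from both views.

```bash
cat >> h.py <<'E'
from scipy.spatial.transform import Rotation as Rn
def wonz(u,v,z,pos,rpy):
    c=camera_info('wrist');K=np.array(c['camera_matrix']);Tc=np.array(c['T_tool_cam'])
    x=(u-K[0,2])/K[0,0];y=(v-K[1,2])/K[1,1];r=np.hypot(x,y)
    d=np.array([x/r*np.sin(r),y/r*np.sin(r),np.cos(r)])
    T=np.eye(4);T[:3,:3]=Rn.from_euler('xyz',rpy).as_matrix();T[:3,3]=pos;T=T@Tc
    d=T[:3,:3]@d;o=T[:3,3];return o+d*(z-o[2])/d[2]
E
python3 - <<'E'
from h import *
S=lambda x,y:np.array([225+(x+.5)/3.4-.5,125+(y+.5)/3.4-.5])
for p in ((459,167),(270,272)): print(onz('scene',*S(*p),.1145))
s=get_state()
for p,z in (((205,12),.1145),((420,11),.1145),((138,172),.102),((488,171),.102)): print(wonz(*p,z,s['eef_pos'],s['ee_rot']))
E
```

```text
[0.5712769  0.13939136 0.1145    ]
[ 0.56764221 -0.00119386  0.1145    ]
[0.57182285 0.13783161 0.1145    ]
[ 5.68220882e-01 -7.24694689e-05  1.14500000e-01]
[0.46697407 0.20124931 0.102     ]
[ 0.46087396 -0.05710832  0.102     ]
```

Both views agree within 1.5 mm. About +23 mm is needed in x and almost nothing in y. I'll lower in front of the near rim and approach it.

Call:
move_arm --rows '[{"delta_pos": [0,0,-1.5],"delta_rot": [0,0,0],"hand": 8.76},{"delta_pos": [0,0,-1.5],"delta_rot": [0,0,0],"hand": 8.76},{"delta_pos": [0,0,-0.9],"delta_rot": [0,0,0],"hand": 8.76},{"delta_pos": [0,0,0],"delta_rot": [0,0,0],"hand": 8.76},{"delta_pos": [0.5,0,0],"delta_rot": [0,0,0],"hand": 8.76},{"delta_pos": [0.5,0,0],"delta_rot": [0,0,0],"hand": 8.76},{"delta_pos": [0.5,0,0],"delta_rot": [0,0,0],"hand": 8.76},{"delta_pos": [0.5,0,0],"delta_rot": [0,0,0],"hand": 8.76},{"delta_pos": [0.3,0,0],"delta_rot": [0,0,0],"hand": 8.76},{"delta_pos": [0.1,0,0],"delta_rot": [0,0,0],"hand": 8.76}]'

```text
t: 8.4
eef_pos: [0.4493, 0.0699, 0.1296]
ee_rot: [3.142, -0.0, -0.024]
force: [1.0, 0.1, -0.7]
width: 0.0878
```

Call:
move_arm --rows '[{"delta_pos": [0.15,0,0],"delta_rot": [0,0,0],"hand": 8.76},{"delta_pos": [0.15,0,0],"delta_rot": [0,0,0],"hand": 8.76},{"delta_pos": [0.15,0,0],"delta_rot": [0,0,0],"hand": 8.76},{"delta_pos": [0.15,0,0],"delta_rot": [0,0,0],"hand": 8.76},{"delta_pos": [0.15,0,0],"delta_rot": [0,0,0],"hand": 8.76},{"delta_pos": [0.15,0,0],"delta_rot": [0,0,0],"hand": 8.76},{"delta_pos": [0.15,0,0],"delta_rot": [0,0,0],"hand": 8.76},{"delta_pos": [0.15,-0.02,0],"delta_rot": [0,0,0],"hand": 8.76},{"delta_pos": [0.15,0,0],"delta_rot": [0,0,0],"hand": 8.76},{"delta_pos": [0.15,0,0],"delta_rot": [0,0,0],"hand": 8.76}]'

```text
t: 9.4
eef_pos: [0.462, 0.069, 0.1293]
ee_rot: [3.14, 0.003, -0.024]
force: [-8.8, 0.3, 7.6]
width: 0.0873
```

```bash
python3 -c "
from h import *
look('5')"
```

```text
9.4 [0.462  0.069  0.1293] [ 3.14e+00  3.00e-03 -2.40e-02] [-8.8  0.3  7.6]
```

View pics/s5z.png

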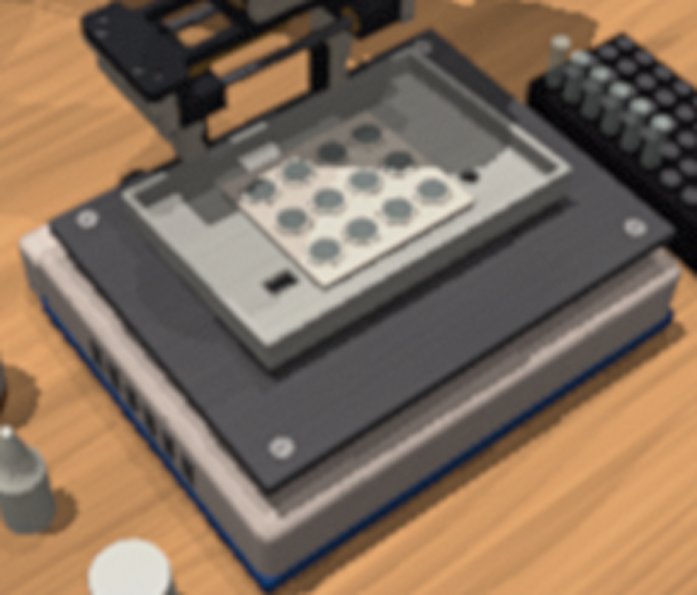

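View pics/w5.png

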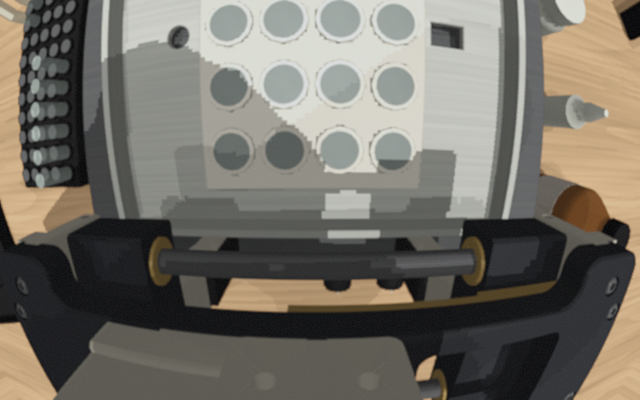

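```bash
python3 - <<'E'
from h import *
S=lambda x,y:np.array([225+(x+.5)/3.4-.5,125+(y+.5)/3.4-.5])
for p in ((470,176),(280,282)): print(onz('scene',*S(*p),.1147))
s=get_state()
for p,z in (((178,37),.1147),((447,36),.1147)): print(wonz(*p,z,s['eef_pos'],s['ee_rot']))
print(s['force'])
E
```

```text
[0.58112284 0.13951275 0.1147    ]
[ 0.57713487 -0.0011818   0.1147    ]
[0.58087847 0.13727323 0.1147    ]
[ 0.57733042 -0.00067842  0.1147    ]
[-6.40312435 -0.77450793  5.14758272]
```

Both holes moved 9.5 mm, leaving about 13 mm in x, with y on target. I'll continue slowly.

Call:
move_arm --rows '[{"delta_pos": [0.1,0,0],"delta_rot": [0,0,0],"hand": 8.76},{"delta_pos": [0.1,0,0],"delta_rot": [0,0,0],"hand": 8.76},{"delta_pos": [0.1,0,0],"delta_rot": [0,0,0],"hand": 8.76},{"delta_pos": [0.1,0,0],"delta_rot": [0,0,0],"hand": 8.76},{"delta_pos": [0.1,-0.02,0],"delta_rot": [0,0,0],"hand": 8.76},{"delta_pos": [0.1,0,0],"delta_rot": [0,0,0],"hand": 8.76},{"delta_pos": [0.1,0,0],"delta_rot": [0,0,0],"hand": 8.76},{"delta_pos": [0.1,0,0],"delta_rot": [0,0,0],"hand": 8.76},{"delta_pos": [0,0,0],"delta_rot": [0,0,0],"hand": 8.76},{"delta_pos": [0,0,0],"delta_rot": [0,0,0],"hand": 8.76}]'

```text
t: 10.5
eef_pos: [0.4723, 0.0697, 0.1297]
ee_rot: [-3.141, -0.001, -0.023]
force: [0.1, -0.5, -0.0]
width: 0.0876
```

```bash
python3 -c "
from h import *
look('6')"
```

```text
10.5 [0.4723 0.0697 0.1297] [-3.141e+00 -1.000e-03 -2.300e-02] [ 0.1 -0.5 -0. ]
```

View pics/s6z.png

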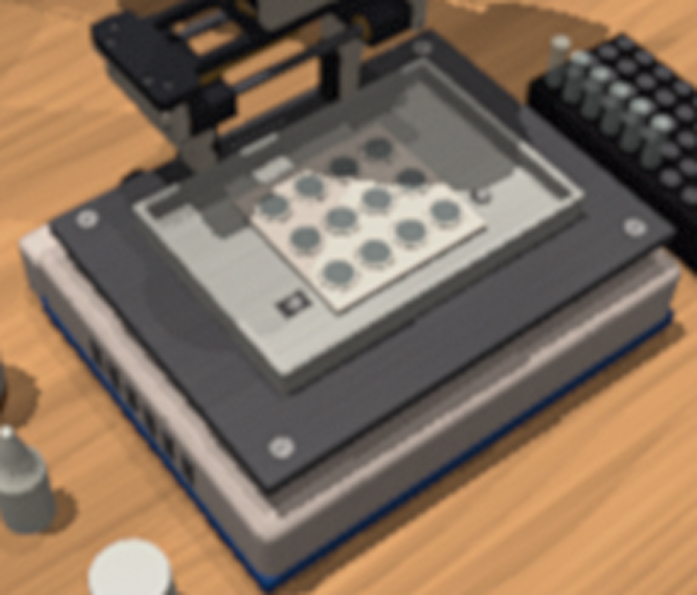

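View pics/w6.png

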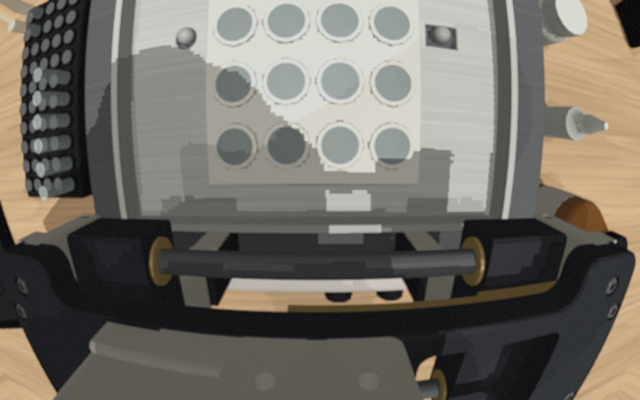

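Both pins now show in the holes: scene crop (482,196) and (293,302), wrist (186,37) and (441,37). The contact force has gone to zero. I'll back off and check that the tray is flat.

Call:
move_arm --rows '[{"delta_pos": [-0.5,0,0],"delta_rot": [0,0,0],"hand": 8.76},{"delta_pos": [-1,0,0],"delta_rot": [0,0,0],"hand": 8.76},{"delta_pos": [-1.5,0,0],"delta_rot": [0,0,0],"hand": 8.76},{"delta_pos": [0,0,2],"delta_rot": [0,0,0],"hand": 8.76},{"delta_pos": [0,0,4],"delta_rot": [0,0,0],"hand": 8.76},{"delta_pos": [0,0,4],"delta_rot": [0,0,0],"hand": 8.76},{"delta_pos": [0,-4,0],"delta_rot": [0,0,0],"hand": 8.76},{"delta_pos": [0,-4,0],"delta_rot": [0,0,0],"hand": 8.76},{"delta_pos": [0,-4,0],"delta_rot": [0,0,0],"hand": 8.76},{"delta_pos": [0,-4,0],"delta_rot": [0,0,0],"hand": 8.76}]'

```text
t: 11.6
eef_pos: [0.4403, -0.0915, 0.2298]
ee_rot: [-3.141, -0.001, -0.022]
force: [0.6, 0.5, 0.7]
width: 0.0875
```

Call:
move_arm --rows '[{"delta_pos": [0,-4.5,0],"delta_rot": [0,0,0],"hand": 8.76},{"delta_pos": [0,-4.5,0],"delta_rot": [0,0,0],"hand": 8.76},{"delta_pos": [0,-4.5,0],"delta_rot": [0,0,0],"hand": 8.76},{"delta_pos": [0,-4.5,0],"delta_rot": [0,0,0],"hand": 8.76},{"delta_pos": [0,-4.5,0],"delta_rot": [0,0,0],"hand": 8.76},{"delta_pos": [0,-4.5,0],"delta_rot": [0,0,0],"hand": 8.76},{"delta_pos": [0,-4.5,0],"delta_rot": [0,0,0],"hand": 8.76},{"delta_pos": [0,-3,0],"delta_rot": [0,0,0],"hand": 8.76},{"delta_pos": [0,0,0],"delta_rot": [0,0,0],"hand": 8.76},{"delta_pos": [0,0,0],"delta_rot": [0,0,0],"hand": 8.76}]'

```text
t: 12.6
eef_pos: [0.4409, -0.435, 0.2291]
ee_rot: [-3.141, 0.001, -0.025]
force: [-0.3, 0.9, -0.0]
width: 0.0872
```

```bash
python3 -c "
from h import *
look('7')
a=snap('top','t7.png');a=a[140:290,215:385];cv2.imwrite('pics/t7z.png',cv2.resize(a,None,fx=4.5,fy=4,interpolation=2))"
```

```text
12.6 [ 0.4409 -0.435   0.2291] [-3.141e+00  1.000e-03 -2.500e-02] [-0.3  0.9 -0. ]
```

View pics/s7z.png

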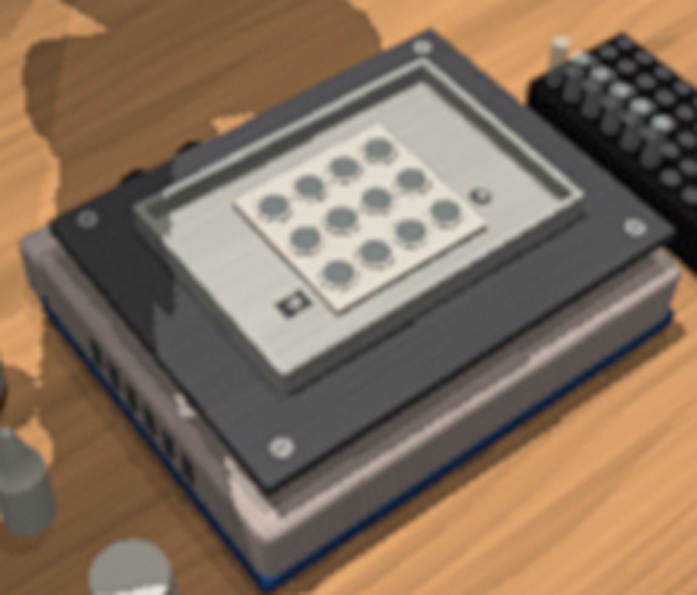

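View pics/t7z.png

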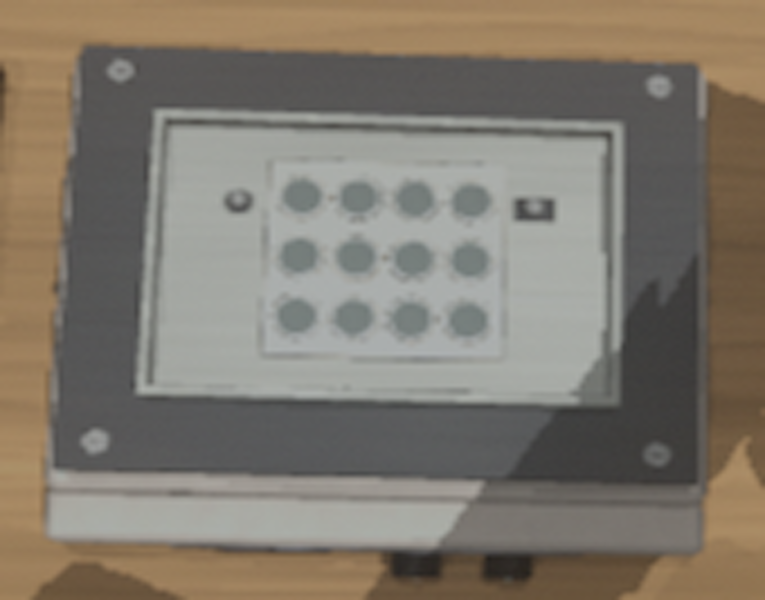

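The tray is centred and parallel to the platform, with a pin in each hole: top crop (238,201) and (535,208). I'll triangulate the rim corners to check the heights.

```bash
python3 - <<'E'
from h import *
T=lambda x,y:np.array([215+(x+.5)/4.5-.5,140+(y+.5)/4-.5]);S=lambda x,y:np.array([225+(x+.5)/3.4-.5,125+(y+.5)/3.4-.5])
D={'BL':((153,109),(583,194)),'BR':((626,122),(287,378)),'FR':((620,405),(136,209)),'FL':((138,394),(422,60)),'hL':((238,201),(481,196)),'hR':((535,208),(293,303))}
for k,(a,b) in D.items():
    p,r=tri(T(*a),S(*b)); print(k,np.round(p,4),round(r,2))
a,b=cv2.imread('pics/top0.png'),cv2.imread('pics/t7.png')
for n,(u0,u1,v0,v1) in {'rack':(160,217,148,243),'pot':(386,412,158,186)}.items(): print(n,cv2.absdiff(a,b)[v0:v1,u0:u1].mean())
cv2.imwrite('pics/cmp.png',np.hstack([a[140:290,150:430],b[140:290,150:430]]))
E
```

```text
BL [0.6378 0.1775 0.1222] 0.07
BR [ 0.6351 -0.0425  0.1211] 1.16
FR [ 0.4843 -0.0385  0.1201] 0.58
FL [0.4883 0.1799 0.1201] 0.19
hL [0.5924 0.1386 0.1071] 0.22
hR [ 0.5897 -0.0017  0.1085] 0.1
rack 1.9059402893197908
pot 20.553571428571427
```

View pics/cmp.png

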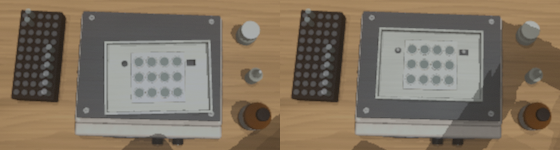

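```bash
python3 -c "
from station import *
print(job_done())"
```

```text
the job is handed in; nothing more can be done
None
```

The tray is seated: both holes dropped over the pins and it lies flat on the platform. I pushed it twice with the open fingertips, first on the right rim towards +y to square and centre it, then on the near rim towards +x until it dropped. I never gripped or lifted it.

**Last checks:**
- **Seating:** a pin shows in each hole in the top, scene and wrist views. The rim corners measured 120–122 mm high, against 120 mm when flat. At the start they ran from about 118 mm at the front to 134 mm at the back.
- **Position:** the tray is centred and parallel to the platform to within 2 mm.
- **Forces:** the highest reading I took was about 12 N (8.8 N back, 7.6 N up), at the end of one pushing step. It read zero after the tray dropped, and nothing was touching it when I backed off.
- **Time:** I handed in at about 13 s.
- **Objects on the bench:** the rack looks unchanged in before-and-after top pictures. The pot's pixels differ because the arm's shadow falls there. By eye, the pot and both bottles are where they were.

No check failed.

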